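Ready the two-tier puja organiser and lift off its cover

TASK

Slide the wooden divider down between the wire guides of the steel organiser's lower tier until it stands on the floor of the box and let it go. Then set the upper tray, with its cover still nested in it, down on the lower tier without dropping it, so that it closes the box squarely and fully, let go, and lift the cover alone by its wooden handle, leaving the tray seated and undisturbed. Finish still holding the cover level and still by its handle, about 10 cm above its place in the tray; leave the lower tier and the other things on the stool where they stand.

Things in the scene. Friction and masses are not known exactly. Their poses are not given: they have to be found in the camera images.
- lower_tier: Lower tier of the steel puja organiser: loose open-topped steel box, 60 mm (its x) by 170 mm (its y) outside, 50 mm high, walls and floor 2 mm thick (inside 56 by 166 mm), about 0.5 kg, on the lacquered stool. Origin: centre of its underside; z up. Small cones and coins at its two ends, lower than 25 mm, are decoration.
- box_mouth (a point): Centre of the mouth of the lower tier, at the height of its rim, 50 mm above its underside; axes as the lower tier's. The tray is seated when the underside of its rim band lies on this rim all round: tray origin on the box's axis, 12 mm below this point (38 mm above the box's origin), long sides parallel, either way round.
- slot (a point): Divider's place: inner floor of the lower tier (2 mm above its underside), 15 mm to the box's +y from its middle, midway between brass wire guides; axes as the box's. On each long wall two upright wires, 5 mm thick, rounded tops 32 mm above the underside, stand 12.5 mm apart in the clear (y); opposite wires leave 43 mm (x). The divider's ends run between them. Room for fingers beside it.
- divider: Loose wooden divider board, 51 mm wide (its x), 10 mm thick (its y), 32 mm tall, lower corners rounded 5 mm, 20 g, standing on its long edge on the stool. Origin: centre of its underside; z up. In the slot its x lies along the box's x (either way round) and its top is 34 mm above the box's underside. Take it from above by its thickness.
- tray: Loose steel upper tray, the inner lid of the lower tier, about 0.22 kg, at first on the stool with the cover in it. Upright rim band 64 mm (its x) by 174 mm (its y), 12 to 30 mm above its underside. Below it a sunken pan 12 mm deep, tapering from 53 by 163 mm at the top to 45 by 155 mm at the bottom, that drops into the box mouth. Origin: centre of the pan's underside; z up.
- tray_band (a point): Centre of the tray at mid-height of its rim band, 21 mm above the tray's underside; axes as the tray's. The tray can be gripped here from above across its 64 mm, fingers straddling the cover. Band inside 58 by 168 mm; a ledge in it, 14.5 mm above the underside, carries the cover. On the box the band stands out 2 mm past the box walls all round.
- cover: Loose steel cover, the outer lid, about 0.14 kg: inverted pan 54 mm (its x) by 164 mm (its y), 16 mm high, 2 mm loose all round inside the tray's band, resting on the ledge, its top 0.5 mm above the band. Origin: centre of its underside, 14.5 mm above the tray's origin when nested; z up. Wooden bar handle on top.
- cover_handle (a point): Centre of the cover's wooden bar handle, 33 mm above the cover's underside; axes as the cover's. Bar 12 mm (x) by 66 mm (y) by 10 mm high, on two 8 mm posts, with a 12 mm gap between bar and cover. Grip it across its 12 mm.
- stool: Fixed low lacquered stool, top 480 mm (x) by 720 mm (y), its top face 60 mm above the work surface. Origin: centre of its underside on the work surface.
- diya: Blue ceramic oil lamp, a small bowl 68 mm across and 26 mm high with a spout to its -x. Loose; to be left alone. Origin: centre of the underside.
- candy_jar: Glass candy jar 72 mm across, 102 mm high with its red screw lid. Loose; to be left alone. Origin: centre of the underside.
- tealight: White plastic tealight 38 mm across, 34 mm high with its yellow flame, a small press button on top. Loose; to be left alone. Origin: centre of the underside.
- spoon: Wooden spoon 160 mm long lying along its x, about 20 mm high at most. Loose; to be left alone. Origin: underside, about mid-length.

How it is judged:
By the outcome, as a careful person would: the job done as asked, in the order asked, and still so for the second after the job is handed in, while the arm keeps its last pose, push and grip.
It also fails if it takes over 67 s, if anything falls off the work surface, if the arm or the gripper's body presses on something with over 40 N, if the wrist force passes 120 N, or if a joint passes its speed limit or range.

ROBOT

A 6-joint arm with a two-finger parallel gripper is mounted at the origin on the work surface. World frame = base frame: x ahead of the robot, y to its left, z up, the work surface at z = 0. Lengths are in m, angles in rad, forces in N, time in s.
With the tool pointing down it reaches from about 0.275 to 0.85 m from the base axis. Payload 5.2 kg.
Tool frame: the origin (TCP) lies between the finger pads; the fingertips stand 19 mm ahead of it and the grasp point (between the pads) is the TCP (tip_reach is the z of the fingertips in the tool frame, in m); z points along the fingers, y is the line along which they close (so a half turn about z gives the same grasp; the last joint's range is limited). The gripper opens to 85 mm and grips with 20 to 120 N. Pads are 22 mm wide; open, the fingers measure 114 mm over their backs; the gripper's body (76 mm by 85 mm) begins 54 mm behind the grasp point. The pads swing forward as they close: fully open they stand 13 mm farther back than shut.
Start: joints at [0.939, 0.259, 1.535, -0, 1.348, -0.203], TCP at [0.229, 0.5, 0.25] pointing down, gripper open.
Joint ranges: [-3.14, 3.14], [-0.91, 2.08], [0.19, 2.58], [-1.22, 4.36], [0.22, 2.71], [-3.12, 3.12]. Speed limits (rad/s): [2.57, 2.57, 3.14, 3.14, 3.14, 3.14].

INTERFACE

Orientations are given as a rotation vector (axis times angle).
In Python, from station import get_state, snapshot, camera_params, close_job, outline_of, tip_reach gives the robot as it stands.
- The arm moves only by the shell command python3 -m creep 'ROWS' [OPENING]. ROWS is JSON, a list of rows, each an object of numbers: "x", "y", "z": the shift along the tool's x, y, z in units of 40 mm (1.0 is 40 mm); "rx", "ry", "rz": the turn, a rotation vector about the tool's x, y, z in units of 5 degrees (1.0 is 5 degrees). In form: [{"x": .., "y": .., "z": .., "rx": .., "ry": .., "rz": ..}, ...]. A call has 1 to 8 rows; each row shifts and turns the commanded pose from where the row before left it, along the tool's axes as they then stand; what a row does not reach is not made up. A row lasts 1/8 s, in which the tool goes at most 62.5 mm and 10.7 degrees, less where a joint would pass 70% of its speed; a pose out of reach is approached as far as the arm can. A call is refused whole if a number of a shift passes 1 or a number of a turn 1, either way. A call with a gripper value outside its range is refused whole. OPENING is the opening, from 0 (shut) to 1 (fully open), set as the call begins (- or left out, the last holds). The fingers move at their own pace and stop on an object; the grip force is fixed at half the most. Time passes only in rows, so rows that do not move let the fingers close. It gives the time, the measured TCP pose, the force, the opening and the grip force at its end, in the units of the state.
- get_state(): the state, without advancing time (a new reading comes with each control period).
- snapshot(name): name is "side" or "top"; returns the picture (384x512x3 uint8, red, green, blue); there is no depth.
- camera_params(name): a dict with "mtx" (3x3 intrinsics, pixels), "k1" (the pictures are not rectified: a ray, as slopes to the right and down, at radius r is drawn at 1 + k1 r^2 times it, then the intrinsics apply), "T" (4x4, takes a point from camera to world coordinates). Camera axes: x right, y up, looking along -z (the intrinsics and any distortion apply to the point x, -y, -z); pixel columns grow to the right and rows downward; lengths in m; the calibration is good to about 2 mm. A picture is of the moment at which its call begins. camera_params takes no time and is no camera call.
- close_job(): hands the job in; it is judged then, once.
Trained networks look in the newest picture that a camera, given by its name, has taken for a name from the list of things; names that differ only in an ending like _2 or _b are one class to them, and where a whole thing is asked for, a point or a joint stands for the part that bears it (a point fixed in the world has none). Each returns a list of dicts, best first, with "conf" (0 to 1); they miss things now and then, are a little off and sometimes report something else, mostly with a low value. They report only what shows in the picture. A call takes as long as a camera call.
- outline_of(camera, query): "pixels" (384x512 bool, what is visible of it) and "box" ([left, top, right, bottom] in pixels, round what is visible of it).
The state is a dict: "time": time; "qpos": joint angles; "dq": joint speeds; "joint_torque": joint torques, N m; "position": TCP position; "ee_rot": TCP orientation; "wrist_force": force on the tool from outside, world axes, zero at the start; "wrist_torque": the same for the moment, N m; "finger_gap": opening from 0.0 (shut) to 1.0 (fully open); "finger_force": force on a finger pad.
Only numpy, scipy, OpenCV 4.12 (cv2) and the standard library are available. Lean on these libraries where they do the work, as an engineer would, in place of code of your own. Each camera call takes 0.05 s, during which the arm holds its last target. There are 200 camera calls.

## Working session

There is one attempt and no reset: what is moved stays moved. The work goes in short steps, Python scripts to look and compute and a shell command to move; the robot and the scene stay as the last step left them, time stands still between calls to the robot, and variables do not carry over. Pictures are saved under pics/ and viewed, at most 13 in all, crops included, and the job is handed in when it is done.

```bash
mkdir -p pics; cat > h.py <<'E'
import numpy as np,cv2
from station import *
def save(n,f): cv2.imwrite('pics/'+f,cv2.cvtColor(snapshot(n),cv2.COLOR_RGB2BGR))
def ray(n,uv):
    p=camera_params(n);K=np.array(p['mtx']);T=np.array(p['T'])
    d=((np.array(uv,float)-K[:2,2])/[K[0,0],K[1,1]]); r=d.copy()
    for _ in range(20): r=d/(1+p['k1']*(r@r))
    v=T[:3,:3]@np.array([r[0],-r[1],-1]); return T[:3,3],v
def onz(n,uv,z):
    o,v=ray(n,uv); return o+v*(z-o[2])/v[2]
def proj(n,P):
    p=camera_params(n);K=np.array(p['mtx']);T=np.array(p['T'])
    c=T[:3,:3].T@(np.array(P,float)-T[:3,3]); s=np.array([c[0],-c[1]])/-c[2]
    s=s*(1+p['k1']*(s@s)); return K[:2,:2]@s+K[:2,2]
def rect(n,q,z):
    o=outline_of(n,q)
    if not o: print(q,'none');return
    m=o[0]['pixels']; c,_=cv2.findContours(m.astype(np.uint8),0,2)
    c=max(c,key=len)[:,0,:]
    w=np.array([onz(n,u,z)[:2] for u in c]).astype(np.float32)*1000
    r=cv2.minAreaRect(w); print(q,n,round(o[0]['conf'],2),o[0]['box'],'ctr',np.round(r[0],1),'size',np.round(r[1],1),'ang',round(r[2],1))
    return m,r
E
python3 - <<'E'
from h import *
save('top','t0.png');save('side','s0.png')
for n in('top','side'):
    p=camera_params(n);print(n,np.round(p['T'],3).tolist(),np.round(p['mtx'],1).tolist(),p['k1'])
for q,z in(('lower_tier',.11),('divider',.092),('tray',.09),('cover',.0905),('cover_handle',.1125),('diya',.08),('candy_jar',.16),('tealight',.09),('spoon',.07)): rect('top',q,z)
print(get_state(),tip_reach)
E
```

```text
top [[0.024, 0.998, -0.055, 0.527], [-1.0, 0.024, 0.0, -0.024], [0.002, 0.055, 0.998, 1.186], [0.0, 0.0, 0.0, 1.0]] [[430.7, 0.0, 255.7], [0.0, 430.7, 186.9], [0.0, 0.0, 1.0]] -0.11339571320285209
side [[0.855, 0.297, -0.425, 0.331], [-0.519, 0.487, -0.702, -0.495], [-0.002, 0.821, 0.571, 0.488], [0.0, 0.0, 0.0, 1.0]] [[350.9, 0.0, 261.5], [0.0, 350.9, 189.1], [0.0, 0.0, 1.0]] 0.010913096887949229
lower_tier top 0.8 [147.1, 163.5, 218.0, 200.4] ctr [601.2 152.8] size [173.8  61. ] ang 74.1
divider top 0.63 [219.1, 235.1, 225.6, 252.3] ctr [440.7  60.8] size [10.8 46.8] ang 83.3
tray top 0.66 [277.7, 167.9, 348.4, 204.8] ctr [ 575.1 -188.2] size [  5.5 101.8] ang 10.8
cover top 0.81 [281.3, 167.4, 347.9, 199.1] ctr [ 601.  -173.9] size [ 56.2 166.6] ang 11.9
cover_handle top 0.76 [282.6, 168.9, 346.1, 197.3] ctr [ 600.8 -169.2] size [ 54.2 163. ] ang 12.4
diya top 0.74 [165.0, 105.2, 190.2, 134.4] ctr [760.9 180.9] size [80.1 65.8] ang 2.1
candy_jar top 0.88 [318.4, 98.8, 348.2, 136.7] ctr [ 759.3 -204.6] size [82.1 75.9] ang 0.6
tealight top 0.54 [241.7, 115.8, 260.9, 128.5] ctr [760. -10.] size [36.7 38.7] ang 1.4
spoon top 0.73 [305.1, 237.3, 362.3, 257.0] ctr [ 433.5 -177.9] size [50.  48.4] ang 41.5
{'time': 0.55, 'qpos': array([ 9.39203014e-01,  2.58564310e-01,  1.53503732e+00, -4.39789422e-05,
        1.34797611e+00, -2.02788478e-01]), 'dq': array([ 0.0017877 , -0.00018674,  0.00109149,  0.00121768,  0.0014192 ,
        0.00143151]), 'joint_torque': array([-2.23759096e-03, -4.45595920e+01, -2.90715230e+01, -3.49005095e-04,
        1.47427341e-03, -1.02413762e-05]), 'position': array([0.22866199, 0.50020358, 0.25031396]), 'ee_rot': array([ 6.68391913e-01,  3.06962087e+00, -5.87780459e-06]), 'wrist_force': array([ 0.39860654, -0.06210257,  0.41183447]), 'wrist_torque': array([-0.01163785,  0.02103989, -0.00261619]), 'finger_force': 0.0, 'finger_gap': 1.0013420815682958} 0.019
```

View pics/t0.png

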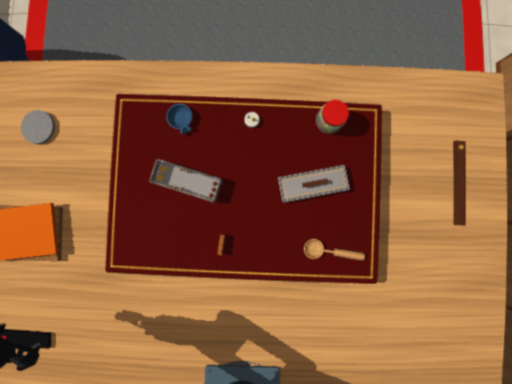

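View pics/s0.png

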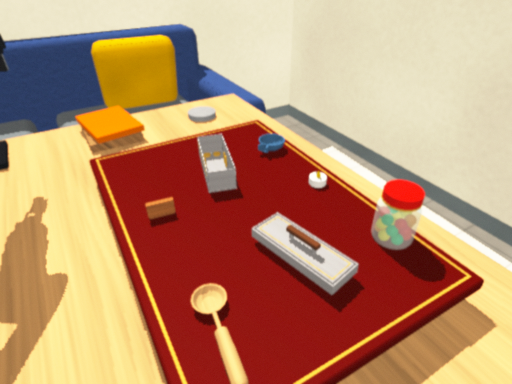

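The top view shows the box at about (185,180), the tray and cover at (313,183), the divider at (222,244) and the spoon at (335,250). The side view shows the brass guides inside the box at about (215,158). Next I'll fit exact silhouettes in both cameras.

```bash
cat >> h.py <<'E'
from scipy.optimize import minimize
def bx(x,y,z0,z1): return [(a*x/2,b*y/2,z) for a in(-1,1) for b in(-1,1) for z in(z0,z1)]
SH={'lower_tier':bx(60,170,0,50),'divider':bx(51,10,0,32),'tray':bx(64,174,12,30)+bx(45,155,0,1)}
S=8
def sil(n,q,p,box):
    c,s=np.cos(p[2]),np.sin(p[2]); z0=p[3] if len(p)>3 else 60
    P=np.array([(p[0]+c*a-s*b,p[1]+s*a+c*b,z0+z) for a,b,z in SH[q]])/1000
    u=np.array([proj(n,X) for X in P])-box[:2]; u=(u+.5)*S-.5
    h=cv2.convexHull(u.astype(np.float32))[:,0]
    m=np.zeros(((box[3]-box[1])*S,(box[2]-box[0])*S),np.uint8)
    cv2.fillConvexPoly(m,np.round(h*16).astype(np.int32),255,shift=4)
    return cv2.resize(m,None,fx=1/S,fy=1/S,interpolation=cv2.INTER_AREA)/255.
def soft(n,q,im,p):
    u=np.array([proj(n,np.array([p[0],p[1],75])/1000)])[0]
    R=70 if n=='side' else 55
    if q=='divider': R=30
    b=np.array([u[0]-R,u[1]-R,u[0]+R,u[1]+R]).astype(int)
    g=im[b[1]:b[3],b[0]:b[2],1].astype(float); return g,b
E
python3 - <<'E'
from h import *
I={n:snapshot(n) for n in('top','side')}
a=cv2.resize(I['side'][125:200,185:250],None,fx=9,fy=8,interpolation=cv2.INTER_CUBIC)[:,:,::-1]
b=cv2.resize(I['top'][155:207,140:225],None,fx=9,fy=9,interpolation=cv2.INTER_CUBIC)[:,:,::-1]
a=cv2.resize(a,(380,int(a.shape[0]*380/a.shape[1])));b=cv2.resize(b,(420,257))
c=np.zeros((max(a.shape[0],257),800,3),np.uint8);c[:a.shape[0],:380]=a;c[:257,380:]=b;cv2.imwrite('pics/crop1.png',c)
for q,p0 in(('lower_tier',(601,153,-.27)),('tray',(600,-170,.21)),('divider',(440,61,1.45))):
    D={}
    for n in I:
        g,b=soft(n,q,I[n],p0)
        o=outline_of(n,q); 
        m=np.zeros(g.shape,bool)
        bg=np.median(g); hi=40 if q=='divider' else 60
        t=np.clip((g-bg)/(hi-bg),0,1)
        # keep components near the model
        near=cv2.dilate((sil(n,q,p0,b)>0).astype(np.uint8),np.ones((13,13)))
        t=t*near
        k=(t>.5).astype(np.uint8); cs,_=cv2.findContours(k,0,2)
        f=np.zeros_like(k);cv2.drawContours(f,[max(cs,key=cv2.contourArea)],-1,1,-1)
        t=np.where(cv2.erode(f,np.ones((3,3)))>0,1,t)
        D[n]=(t,b)
    for sel in(('top',),('side',),('top','side')):
        F=lambda p:sum(((sil(n,q,p,D[n][1])-D[n][0])**2).sum() for n in sel)
        s0=np.array([p0,p0+np.array([6,0,0]),p0+np.array([0,6,0]),p0+np.array([0,0,.06])])
        r=minimize(F,p0,method='Nelder-Mead',options=dict(initial_simplex=s0,xatol=.01,fatol=.01))
        print(q,sel,np.round(r.x[:2],1),'deg',round(np.degrees(r.x[2]),2),'err',round(r.fun,1))
E
```

```text
lower_tier ('top',) [600.2 156.3] deg -15.85 err 85.6
lower_tier ('side',) [599.4 151.6] deg -15.1 err 319.0Traceback (most recent call last):
  File "<stdin>", line 25, in <module>
    res = _minimize_neldermead(fun, x0, args, callback, bounds=bounds,
                               **options)
    fxr = func(xr)
    fx = function(np.copy(x), *(wrapper_args + args))
  File "<stdin>", line 23, in <lambda>
  File "<stdin>", line 23, in <genexpr>
  File "h.py", line 30, in sil
    u=np.array([proj(n,X) for X in P])-box[:2]; u=(u+.5)*S-.5
                ~~~~^^^^^
  File "h.py", line 12, in proj
    p=camera_params(n);K=np.array(p['mtx']);T=np.array(p['T'])
ValueError: time passes only in moves, steps and waits
```

View pics/crop1.png

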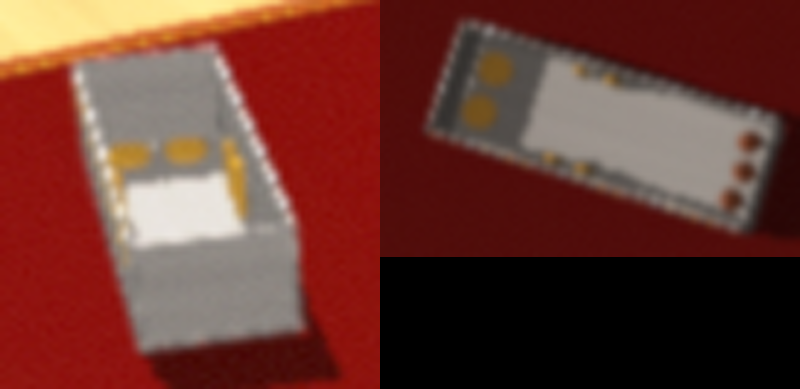

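The guides and brass coins are towards world +y, so the box yaw is about -15.8°. I'll cache the camera parameters and use a colour ratio that ignores shadows.

```bash
python3 - <<'E'
s=open('h.py').read()
s=s.replace("from station import *","from station import *\nfrom functools import lru_cache\n_cp=camera_params\n@lru_cache(None)\ndef camera_params(n): return _cp(n)\n",1)
s+='''
def mask(n,q,im,p0):
    g,b=soft(n,q,im,p0); c=im[b[1]:b[3],b[0]:b[2]].astype(float)
    if q=='divider': r=c[...,1]/(c[...,0]+3); hi=.42
    else: r=c[...,2]/(c[...,0]+3); hi=.85
    bg=np.median(r); t=np.clip((r-bg-.04)/(hi-bg-.04),0,1)
    t=t*cv2.dilate((sil(n,q,p0,b)>0).astype(np.uint8),np.ones((13,13)))
    k=(t>.5).astype(np.uint8); cs,_=cv2.findContours(k,0,2)
    f=np.zeros_like(k);cv2.drawContours(f,[max(cs,key=cv2.contourArea)],-1,1,-1)
    t=np.where(cv2.erode(f,np.ones((3,3)))>0,1,t)*cv2.dilate(f,np.ones((3,3)))
    return t,b
def fit(I,q,p0,sels=(('top',),('side',),('top','side'))):
    D={n:mask(n,q,I[n],p0) for n in I}
    for sel in sels:
        F=lambda p:sum(((sil(n,q,p,D[n][1])-D[n][0])**2).sum() for n in sel)
        s0=np.array([p0,p0+np.array([6,0,0]),p0+np.array([0,6,0]),p0+np.array([0,0,.06])])
        r=minimize(F,p0,method='Nelder-Mead',options=dict(initial_simplex=s0,xatol=.01,fatol=.01))
        print(q,sel,np.round(r.x[:2],1),'deg',round(np.degrees(r.x[2]),2),'err',round(r.fun,1))
    return r.x,D
'''
open('h.py','w').write(s)
E
python3 - <<'E'
from h import *
I={n:snapshot(n) for n in('top','side')}
rows=[]
for q,p0 in(('lower_tier',(601,153,-.27)),('tray',(600,-170,.21)),('divider',(440,61,1.45))):
    x,D=fit(I,q,p0)
    for n in I:
        t,b=D[n]; m=sil(n,q,x,b); v=np.dstack([t*255,m*255,m*0]).astype(np.uint8); rows.append(cv2.resize(v,(260,260)))
cv2.imwrite('pics/fit.png',np.vstack([np.hstack(rows[::2]),np.hstack(rows[1::2])]))
E
```

```text
lower_tier ('top',) [600.5 154.9] deg -15.89 err 38.2
lower_tier ('side',) [600.  151.4] deg -16.24 err 15.2
lower_tier ('top', 'side') [600.5 153.8] deg -15.91 err 64.8
tray ('top',) [ 600.6 -173.1] deg 11.9 err 56.0
tray ('side',) [ 600.8 -173.6] deg 12.04 err 34.8
tray ('top', 'side') [ 600.8 -173.6] deg 12.01 err 91.3
divider ('top',) [447.1  59.7] deg 81.5 err 146.8
divider ('side',) [439.9  60.5] deg 123.57 err 128.7
divider ('top', 'side') [441.1  60.6] deg 171.45 err 124.1
```

View pics/fit.png

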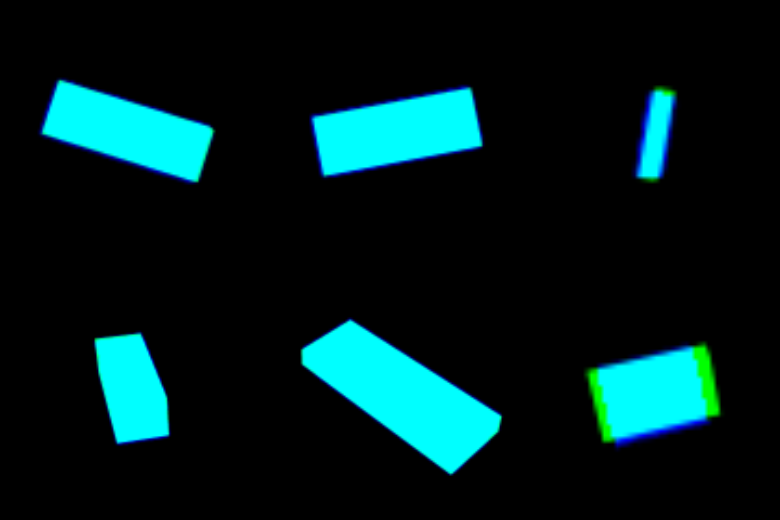

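The box fit averages to (600.3, 153.0) at -16°, with the two cameras disagreeing by 3.5 mm in y. The tray is at (600.8, -173.5) at 12°. The divider was seeded at the wrong yaw, so I'll refit it and work out the first move.

```bash
cat >> h.py <<'E'
from scipy.spatial.transform import Rotation as Ro
def go(x,y,z,ang):
    """world mm target, closing-line angle deg -> tool shifts (current axes, units) and rz units"""
    s=get_state();R=Ro.from_rotvec(s['ee_rot']).as_matrix()
    d=R.T@(np.array([x,y,z])-s['position']*1000)/40
    a=np.degrees(np.arctan2(R[1,1],R[0,1])); da=(ang-a+90)%180-90
    print('shift',np.round(d,3),'rz',round(-da/5,3),'ang',round(a,2),'pos',np.round(s['position']*1000,1),'tilt',np.round(np.degrees(R[:2,2]),2),'q6',s['qpos'][5].round(2),'F',np.round(s['wrist_force'],1),'t',round(s['time'],2))
E
python3 - <<'E'
from h import *
I={n:snapshot(n) for n in('top','side')}
x,D=fit(I,'divider',(441,60.6,-.14))
go(x[0],x[1],160,np.degrees(x[2])+90)
E
```

```text
divider ('top',) [438.8  61.3] deg -6.21 err 18.1
divider ('side',) [440.   59.8] deg -5.9 err 25.9
divider ('top', 'side') [439.8  60.3] deg -5.9 err 47.9
shift [-9.373 -7.806  2.258] rz -3.733 ang 65.43 pos [228.6 500.2 250.3] tilt [-0. -0.] q6 -0.2 F [-0.4 -0.2 -0.2] t 0.95
```

```bash
python3 -m creep '[{"x":-0.5,"y":-0.4},{"x":-0.94,"y":-0.78},{"x":-0.94,"y":-0.78},{"x":-0.94,"y":-0.78},{"x":-0.94,"y":-0.78},{"x":-0.94,"y":-0.78},{"x":-0.94,"y":-0.78},{"x":-0.94,"y":-0.78}]' 0.4
python3 -m creep '[{"x":-0.94,"y":-0.78},{"x":-0.94,"y":-0.78},{"x":-0.4,"y":-0.35},{"rz":-1,"z":0.5},{"rz":-1,"z":0.6},{"rz":-1,"z":0.6},{"rz":-0.73,"z":0.5},{}]'
python3 -c "
from h import *
go(439.5,60.5,85,84)"
```

```text
shift [-9.364 -7.806  4.133] rz -3.713 ang 65.43 pos [228.6 500.2 250.3] tilt [-0. -0.] q6 -0.2 F [-0.4 -0.2 -0.2] t 0.95invalid input at $[0]: expected keys x, y, z, rx, ry, rz
invalid input at $[0]: expected keys x, y, z, rx, ry, rz
```

All six keys are needed in each row.

```bash
python3 -m creep '[{"x":-0.5,"y":-0.4,"z":0,"rx":0,"ry":0,"rz":0},{"x":-0.94,"y":-0.78,"z":0,"rx":0,"ry":0,"rz":0},{"x":-0.94,"y":-0.78,"z":0,"rx":0,"ry":0,"rz":0},{"x":-0.94,"y":-0.78,"z":0,"rx":0,"ry":0,"rz":0},{"x":-0.94,"y":-0.78,"z":0,"rx":0,"ry":0,"rz":0},{"x":-0.94,"y":-0.78,"z":0,"rx":0,"ry":0,"rz":0},{"x":-0.94,"y":-0.78,"z":0,"rx":0,"ry":0,"rz":0},{"x":-0.94,"y":-0.78,"z":0,"rx":0,"ry":0,"rz":0}]' 0.4
python3 -m creep '[{"x":-0.94,"y":-0.78,"z":0,"rx":0,"ry":0,"rz":0},{"x":-0.94,"y":-0.78,"z":0,"rx":0,"ry":0,"rz":0},{"x":-0.4,"y":-0.35,"z":0,"rx":0,"ry":0,"rz":0},{"x":0,"y":0,"z":0.5,"rx":0,"ry":0,"rz":-1},{"x":0,"y":0,"z":0.6,"rx":0,"ry":0,"rz":-1},{"x":0,"y":0,"z":0.6,"rx":0,"ry":0,"rz":-1},{"x":0,"y":0,"z":0.5,"rx":0,"ry":0,"rz":-0.73},{"x":0,"y":0,"z":0,"rx":0,"ry":0,"rz":0}]'
python3 -c "
from h import *
go(439.5,60.5,85,84)"
```

```text
time: 1.95
position: [0.3893, 0.1678, 0.2506]
ee_rot: [0.668, 3.069, 0.001]
wrist_force: [0.5, -0.3, -0.1]
finger_gap: 0.402
finger_force: 0.0
time: 2.95
position: [0.4389, 0.062, 0.1612]
ee_rot: [-0.163, -3.134, -0.0]
wrist_force: [0.3, 0.5, 0.2]
finger_gap: 0.403
finger_force: 0.0
shift [-0.026 -0.035  1.905] rz 0.009 ang 84.04 pos [438.9  62.  161.2] tilt [-0.19  0.02] q6 -1.58 F [0.3 0.5 0.2] t 2.95
```

```bash
python3 -m creep '[{"x":-0.03,"y":-0.04,"z":0.5,"rx":0,"ry":0,"rz":0},{"x":0,"y":0,"z":0.5,"rx":0,"ry":0,"rz":0},{"x":0,"y":0,"z":0.4,"rx":0,"ry":0,"rz":0},{"x":0,"y":0,"z":0.3,"rx":0,"ry":0,"rz":0},{"x":0,"y":0,"z":0.2,"rx":0,"ry":0,"rz":0},{"x":0,"y":0,"z":0,"rx":0,"ry":0,"rz":0}]'
python3 -m creep '[{"x":0,"y":0,"z":0,"rx":0,"ry":0,"rz":0},{"x":0,"y":0,"z":0,"rx":0,"ry":0,"rz":0},{"x":0,"y":0,"z":0,"rx":0,"ry":0,"rz":0},{"x":0,"y":0,"z":0,"rx":0,"ry":0,"rz":0},{"x":0,"y":0,"z":0,"rx":0,"ry":0,"rz":0},{"x":0,"y":0,"z":0,"rx":0,"ry":0,"rz":0}]' 0
python3 -m creep '[{"x":0,"y":0,"z":-0.4,"rx":0,"ry":0,"rz":0},{"x":0,"y":0,"z":-0.7,"rx":0,"ry":0,"rz":0},{"x":0,"y":0,"z":-0.7,"rx":0,"ry":0,"rz":0},{"x":0,"y":0,"z":-0.3,"rx":0,"ry":0,"rz":0},{"x":0,"y":0,"z":0,"rx":0,"ry":0,"rz":0}]'
python3 -c "
from h import *
c,s=np.cos(np.radians(-16)),np.sin(np.radians(-16))
go(600.3-s*15,153+c*15,145,74)"
```

```text
time: 3.7
position: [0.4409, 0.0602, 0.0862]
ee_rot: [-0.163, -3.137, -0.0]
wrist_force: [-0.2, -0.5, -0.2]
finger_gap: 0.399
finger_force: 0.0
time: 4.45
position: [0.4416, 0.0601, 0.0869]
ee_rot: [0.162, 3.136, -0.0]
wrist_force: [-0.9, -0.3, 5.1]
finger_gap: 0.108
finger_force: 59.0
time: 5.08
position: [0.4412, 0.0601, 0.1706]
ee_rot: [0.162, 3.136, -0.0]
wrist_force: [0.1, -0.4, -0.5]
finger_gap: 0.102
finger_force: 58.4
shift [-3.781  3.088  0.645] rz 2.016 ang 84.08 pos [441.2  60.1 170.6] tilt [ 0.07 -0.01] q6 -1.58 F [ 0.1 -0.4 -0.5] t 5.08
```

```bash
python3 -m creep '[{"x":-0.4,"y":0.33,"z":0,"rx":0,"ry":0,"rz":0},{"x":-0.8,"y":0.66,"z":0,"rx":0,"ry":0,"rz":0},{"x":-0.9,"y":0.73,"z":0,"rx":0,"ry":0,"rz":0},{"x":-0.9,"y":0.73,"z":0,"rx":0,"ry":0,"rz":0},{"x":-0.5,"y":0.41,"z":0,"rx":0,"ry":0,"rz":0},{"x":-0.28,"y":0.23,"z":0,"rx":0,"ry":0,"rz":1},{"x":0,"y":0,"z":0,"rx":0,"ry":0,"rz":1},{"x":0,"y":0,"z":0.3,"rx":0,"ry":0,"rz":0}]'
python3 -m creep '[{"x":0,"y":0,"z":0.3,"rx":0,"ry":0,"rz":0},{"x":0,"y":0,"z":0,"rx":0,"ry":0,"rz":0},{"x":0,"y":0,"z":0,"rx":0,"ry":0,"rz":0}]'
python3 - <<'E'
from h import *
go(604.4,167.4,145,74)
I={n:snapshot(n) for n in('top','side')}
a=I['side'][120:195,180:260];b=I['top'][150:205,145:220]
a=cv2.resize(a,(400,375),interpolation=cv2.INTER_CUBIC);b=cv2.resize(b,(400,293),interpolation=cv2.INTER_CUBIC)
c=np.zeros((375,800,3),np.uint8);c[:,:400]=a;c[:293,400:]=b;cv2.imwrite('pics/crop2.png',c[:,:,::-1])
E
```

```text
time: 6.08
position: [0.604, 0.1676, 0.1568]
ee_rot: [-0.433, -3.111, 0.0]
wrist_force: [-0.5, 0.2, -1.1]
finger_gap: 0.105
finger_force: 58.5
time: 6.45
position: [0.6041, 0.1674, 0.1462]
ee_rot: [-0.435, -3.111, 0.0]
wrist_force: [-0.2, 0.1, -0.4]
finger_gap: 0.1
finger_force: 58.4
shift [-0.008  0.002  0.029] rz 0.02 ang 74.1 pos [604.1 167.4 146.2] tilt [-0.01 -0.  ] q6 -1.2 F [-0.2  0.1 -0.4] t 6.45
```

View pics/crop2.png

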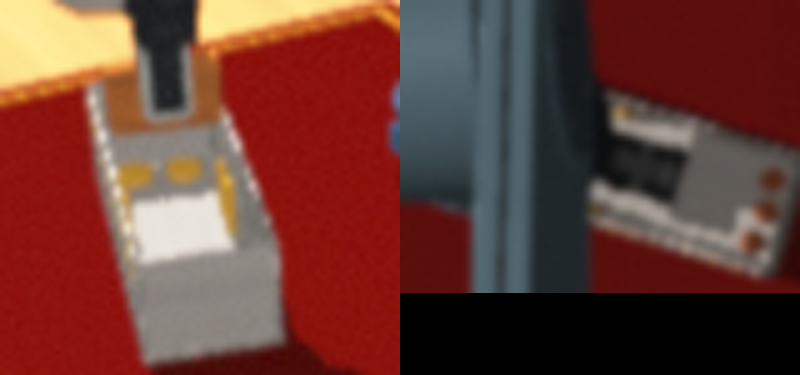

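The top camera is blocked by the arm. The side view shows the divider's -y face above the rim, at roughly pixels (201–224, 131–146). I'll fit it and the box in the same side picture, so the calibration bias cancels.

```bash
cat >> h.py <<'E'
SH['divider']=[(x,y,z) for y in(-5,5) for x,z in[(-25.5,32),(25.5,32)]+[(s*(20.5+5*np.sin(t)),5-5*np.cos(t)) for s in(-1,1) for t in np.linspace(0,np.pi/2,5)]]
def heldfit(im,p0,yaw,z,n='side',dbg=None):
    u=proj(n,np.array([p0[0],p0[1],z+15])/1000); b=np.array([u[0]-28,u[1]-22,u[0]+28,u[1]+24]).astype(int)
    c=cv2.GaussianBlur(im,(0,0),.01)[b[1]:b[3],b[0]:b[2]].astype(float); R,G,B=c[...,0]+1,c[...,1],c[...,2]
    # brown-ness: orange chroma between grey (G/R~1) and red (G/R~.1)
    br=((G/R>.33)&(G/R<.66)&(B/R<.45)&(R<225)&(R>90)).astype(np.uint8)
    k,l,st,_=cv2.connectedComponentsWithStats(br); 
    dark=cv2.dilate(((c.max(2)<75)|((abs(R-B)<25)&(abs(R-G)<25)&(np.arange(c.shape[0])[:,None]<26))).astype(np.uint8),np.ones((3,3)))
    m0=sil(n,'divider',(p0[0],p0[1],np.radians(yaw),z),b)
    near=cv2.dilate((m0>0).astype(np.uint8),np.ones((9,9)))
    return br,m0,near,b,c
E
python3 - <<'E'
from h import *
im=snapshot('side'); s=get_state()['position']*1000
x,_=fit({'side':im,},'lower_tier',(600,151.4,-.28),(('side',),))
br,m0,near,b,c=heldfit(im,s[:2],-15.9,119.3)
print(b)
for r in range(c.shape[0]): print(b[1]+r,''.join('#' if br[r,k] and m0[r,k]>.5 else 'b' if br[r,k] else 'o' if m0[r,k]>.5 else '.' for k in range(c.shape[1])))
r0=145-b[1]
for r in range(140,152): print(r,[tuple(int(v) for v in c[r-b[1],k]) for k in (8,12,38,42)])
E
```

```text
lower_tier ('side',) [599.5 151.4] deg -15.98 err 208.2
[184 116 240 162]
116 ........................................................
117 ........................................................
118 ........................................................
119 ........................................................
120 ........................................................
121 ........................................................
122 ........................................................
123 ........................................................
124 ......................................................bb
125 ...................................................bbbbb
126 ...............................................bbbbbbbbb
127 ..........................................bbbbbbbbbbbb..
128 ..................................bb...bbbbbbbbbbbb.....
129 ..................................bbbb#bbbbbbbb.........
130 ..............................oooo####o#bb..............
131 .....................oooooooooooooo#####................
132 .................oooooooooooooooooo#####......
[... 1888 characters left out ...]
, 45), (143, 24, 23)]
142 [(139, 17, 11), (144, 30, 21), (151, 88, 45), (148, 44, 42)]
143 [(142, 19, 13), (142, 25, 18), (146, 89, 50), (155, 76, 73)]
144 [(141, 20, 16), (143, 24, 18), (139, 101, 77), (157, 96, 92)]
145 [(141, 17, 10), (144, 23, 17), (129, 113, 101), (165, 116, 109)]
146 [(141, 18, 12), (143, 21, 17), (125, 117, 112), (196, 162, 156)]
147 [(141, 16, 14), (143, 22, 18), (119, 115, 110), (202, 181, 174)]
148 [(142, 21, 16), (141, 21, 17), (117, 114, 110), (179, 165, 159)]
149 [(141, 18, 14), (141, 19, 12), (121, 115, 112), (164, 156, 150)]
150 [(141, 16, 15), (141, 17, 14), (130, 124, 118), (145, 138, 132)]
151 [(140, 17, 10), (141, 21, 16), (137, 129, 118), (133, 128, 121)]
```

```bash
python3 - <<'E'
from h import *
im=snapshot('side'); s=get_state()['position']*1000
br,m0,near,b,c=heldfit(im,s[:2],-15.9,119.3)
q=c[...,1]/(c[...,0]+1)
def cross(v,th,i0):  # first crossing index after i0
    for i in range(i0,len(v)-1):
        if (v[i]-th)*(v[i+1]-th)<=0: return i+(th-v[i])/(v[i+1]-v[i])
    return np.nan
def bot(p,z):
    m=sil('side','divider',(p[0],p[1],np.radians(-15.9),z),b); return m
P=lambda m:[cross(m[:,k],.5,22) for k in cols]
cols=[21,22,36,37,38]
mb=[cross(q[:,k],.76,22) for k in cols]
rows=list(range(20,26))
mr=[cross(q[r],.33,37) for r in rows]; ml=[14+0*r for r in rows]
ml=[cross(q[r][::-1],.33,c.shape[1]-1-20) for r in range(23,26)]; ml=[c.shape[1]-1-v for v in ml]
def model(dx,dy,z):
    m=bot((s[0]+dx,s[1]+dy),z)
    return [cross(m[:,k],.5,22) for k in cols],[cross(m[r],.5,36) for r in rows],[c.shape[1]-1-cross(m[r][::-1],.5,c.shape[1]-21) for r in range(23,26)]
print('meas',*[np.round(v,2) for v in(mb,mr,ml)])
for a in((0,0,119.3),(3,0,119.3),(0,3,119.3),(0,0,121.3)): print(a,*[np.round(v,2) for v in model(*a)])
E
```

```text
meas [30.47 30.19 28.52 28.5  28.38] [39.9  39.92 39.99 40.09 40.51 41.19] [12.01 12.09 12.25]
(0, 0, 119.3) [30.37 30.25 28.45 28.36 28.24] [40.33 40.37 40.43 40.47 40.5  40.55] [16.8  17.   17.18]
(3, 0, 119.3) [29.97 30.   28.32 28.18 27.97] [41.49 41.51 41.57 41.59 41.67 41.71] [18.24 18.33 18.43]
(0, 3, 119.3) [29.6  29.52 27.71 27.6  27.52] [39.59 39.67 39.73 39.8  39.94 40.  ] [16.44 16.5  16.57]
(0, 0, 121.3) [29.49 29.42 27.55 27.48 27.41] [40.33 40.37 40.43 40.48 40.5  40.52] [16.8  17.   17.18]
```

The divider fits at the robot pose to about 0.1 px vertically and is about 1 mm to -x. So in the side camera's frame the slot is at about (603.9, 165.8), and I'll shift (+0.8, -1.6) mm.

```bash
python3 -c "
from h import *
go(604.9,165.8,122,73.9)"
```

```text
shift [-0.023 -0.039  0.622] rz 0.038 ang 74.09 pos [604.4 167.5 146.9] tilt [0.06 0.01] q6 -1.2 F [-1.1 -0.6  0.7] t 6.65
```

```bash
python3 -m creep '[{"x":-0.02,"y":-0.035,"z":0,"rx":0,"ry":0,"rz":0.03},{"x":0,"y":0,"z":0.25,"rx":0,"ry":0,"rz":0},{"x":0,"y":0,"z":0.25,"rx":0,"ry":0,"rz":0},{"x":0,"y":0,"z":0.12,"rx":0,"ry":0,"rz":0},{"x":0,"y":0,"z":0,"rx":0,"ry":0,"rz":0}]'
python3 -m creep '[{"x":0,"y":0,"z":0.08,"rx":0,"ry":0,"rz":0},{"x":0,"y":0,"z":0.05,"rx":0,"ry":0,"rz":0},{"x":0,"y":0,"z":0.05,"rx":0,"ry":0,"rz":0},{"x":0,"y":0,"z":0,"rx":0,"ry":0,"rz":0}]'
```

```text
time: 7.28
position: [0.604, 0.1659, 0.1206]
ee_rot: [-0.439, -3.109, 0.001]
wrist_force: [0.8, -0.4, -1.3]
finger_gap: 0.104
finger_force: 58.4
time: 7.78
position: [0.6046, 0.1663, 0.1142]
ee_rot: [0.439, 3.11, 0.001]
wrist_force: [1.1, 2.4, -1.2]
finger_gap: 0.101
finger_force: 58.5
```

It's between the wires, 5 mm down with a light side force. I'll relieve that in +y and continue.

```bash
python3 -m creep '[{"x":0,"y":0.01,"z":0.08,"rx":0,"ry":0,"rz":0},{"x":0,"y":0,"z":0.1,"rx":0,"ry":0,"rz":0},{"x":0,"y":0,"z":0.1,"rx":0,"ry":0,"rz":0},{"x":0,"y":0,"z":0,"rx":0,"ry":0,"rz":0}]'
python3 -c "
from h import *
go(604.9,165.8,89,73.9)"
```

```text
time: 8.28
position: [0.6043, 0.1662, 0.1024]
ee_rot: [-0.439, -3.11, 0.001]
wrist_force: [0.7, 2.1, -1.4]
finger_gap: 0.108
finger_force: 58.5
shift [-0.018 -0.006  0.335] rz 0.007 ang 73.93 pos [604.3 166.2 102.4] tilt [-0.06 -0.01] q6 -1.2 F [ 0.7  2.1 -1.4] t 8.28
```

```bash
python3 -m creep '[{"x":0,"y":0.015,"z":0.1,"rx":0,"ry":0,"rz":0},{"x":0,"y":0,"z":0.1,"rx":0,"ry":0,"rz":0},{"x":0,"y":0,"z":0.06,"rx":0,"ry":0,"rz":0},{"x":0,"y":0,"z":0,"rx":0,"ry":0,"rz":0}]'
python3 -m creep '[{"x":0,"y":0,"z":0.03,"rx":0,"ry":0,"rz":0},{"x":0,"y":0,"z":0.03,"rx":0,"ry":0,"rz":0},{"x":0,"y":0,"z":0,"rx":0,"ry":0,"rz":0}]'
```

```text
time: 8.78
position: [0.6045, 0.1668, 0.0923]
ee_rot: [-0.439, -3.11, 0.001]
wrist_force: [1.0, -0.1, -0.6]
finger_gap: 0.106
finger_force: 58.5
time: 9.15
position: [0.6047, 0.1669, 0.0903]
ee_rot: [-0.439, -3.111, 0.0]
wrist_force: [-0.5, 0.2, 0.0]
finger_gap: 0.104
finger_force: 58.5
```

```bash
python3 -m creep '[{"x":0,"y":0,"z":0.03,"rx":0,"ry":0,"rz":0},{"x":0,"y":0,"z":0,"rx":0,"ry":0,"rz":0}]'
python3 -m creep '[{"x":0,"y":0,"z":0.03,"rx":0,"ry":0,"rz":0},{"x":0,"y":0,"z":0,"rx":0,"ry":0,"rz":0}]'
```

```text
time: 9.4
position: [0.6048, 0.1669, 0.0891]
ee_rot: [0.439, 3.111, -0.0]
wrist_force: [0.2, 0.4, -0.9]
finger_gap: 0.102
finger_force: 58.6
time: 9.65
position: [0.6048, 0.1669, 0.089]
ee_rot: [0.439, 3.11, 0.0]
wrist_force: [-4.0, 0.1, 7.7]
finger_gap: 0.1
finger_force: 59.6
```

The divider reached the floor at TCP z = 89 mm, as predicted. Release and lift.

```bash
python3 -m creep '[{"x":0,"y":0,"z":0,"rx":0,"ry":0,"rz":0},{"x":0,"y":0,"z":0,"rx":0,"ry":0,"rz":0},{"x":0,"y":0,"z":0,"rx":0,"ry":0,"rz":0}]' 0.3
python3 -m creep '[{"x":0,"y":0,"z":-0.2,"rx":0,"ry":0,"rz":0},{"x":0,"y":0,"z":-0.5,"rx":0,"ry":0,"rz":0},{"x":0,"y":0,"z":-0.8,"rx":0,"ry":0,"rz":0},{"x":0,"y":0,"z":-0.8,"rx":0,"ry":0,"rz":0},{"x":0,"y":0,"z":-0.6,"rx":0,"ry":0,"rz":0},{"x":0,"y":0,"z":0,"rx":0,"ry":0,"rz":0}]'
python3 -c "
from h import *
go(600.8,-173.5,165,12)"
```

```text
time: 10.02
position: [0.6047, 0.1669, 0.0877]
ee_rot: [-0.439, -3.11, 0.0]
wrist_force: [-0.0, -0.0, -1.0]
finger_gap: 0.3
finger_force: 0.0
time: 10.78
position: [0.6062, 0.1671, 0.2067]
ee_rot: [0.438, 3.106, 0.002]
wrist_force: [0.6, -0.4, 0.7]
finger_gap: 0.3
finger_force: 0.0
shift [-2.222 -8.221  1.038] rz 12.387 ang 73.94 pos [606.2 167.1 206.7] tilt [0.31 0.03] q6 -1.2 F [ 0.6 -0.4  0.7] t 10.78
```

```bash
python3 -m creep '[{"x":-0.12,"y":-0.45,"z":0,"rx":0,"ry":0,"rz":0},{"x":-0.25,"y":-0.91,"z":0,"rx":0,"ry":0,"rz":0},{"x":-0.25,"y":-0.91,"z":0,"rx":0,"ry":0,"rz":0},{"x":-0.25,"y":-0.91,"z":0,"rx":0,"ry":0,"rz":0},{"x":-0.25,"y":-0.91,"z":0,"rx":0,"ry":0,"rz":0},{"x":-0.25,"y":-0.91,"z":0,"rx":0,"ry":0,"rz":0},{"x":-0.25,"y":-0.91,"z":0,"rx":0,"ry":0,"rz":0},{"x":-0.25,"y":-0.91,"z":0,"rx":0,"ry":0,"rz":0}]' 1
python3 -m creep '[{"x":-0.25,"y":-0.91,"z":0,"rx":0,"ry":0,"rz":0},{"x":-0.12,"y":-0.49,"z":0,"rx":0,"ry":0,"rz":0.5},{"x":0,"y":0,"z":0,"rx":0,"ry":0,"rz":1},{"x":0,"y":0,"z":0,"rx":0,"ry":0,"rz":1},{"x":0,"y":0,"z":0,"rx":0,"ry":0,"rz":1},{"x":0,"y":0,"z":0,"rx":0,"ry":0,"rz":1},{"x":0,"y":0,"z":0,"rx":0,"ry":0,"rz":1},{"x":0,"y":0,"z":0,"rx":0,"ry":0,"rz":1}]'
python3 -m creep '[{"x":0,"y":0,"z":0,"rx":0,"ry":0,"rz":1},{"x":0,"y":0,"z":0,"rx":0,"ry":0,"rz":1},{"x":0,"y":0,"z":0,"rx":0,"ry":0,"rz":1},{"x":0,"y":0,"z":0,"rx":0,"ry":0,"rz":1},{"x":0,"y":0,"z":0,"rx":0,"ry":0,"rz":1},{"x":0,"y":0,"z":0,"rx":0,"ry":0,"rz":0.88},{"x":0,"y":0,"z":0,"rx":0,"ry":0,"rz":0},{"x":0,"y":0,"z":0,"rx":0,"ry":0,"rz":0}]'
python3 - <<'E'
from h import *
go(600.8,-173.5,140,12)
save('side','s3.png')
I={'side':snapshot('side')}
u=proj('side',np.array([.6,.153,.09])).astype(int);a=I['side'][u[1]-45:u[1]+45,u[0]-45:u[0]+45]
J=snapshot('top');v=proj('top',np.array([.6,.153,.09])).astype(int);b=J[v[1]-35:v[1]+35,v[0]-45:v[0]+45]
c=np.hstack([cv2.resize(a,(400,400),interpolation=2),cv2.resize(cv2.resize(b,(400,311),interpolation=2),(400,400))])
cv2.imwrite('pics/crop3.png',c[:,:,::-1])
E
```

```text
time: 11.78
position: [0.5996, -0.1181, 0.202]
ee_rot: [-0.44, -3.107, -0.0]
wrist_force: [-0.2, -0.1, -0.2]
finger_gap: 0.995
finger_force: 0.0
time: 12.78
position: [0.5991, -0.1735, 0.2028]
ee_rot: [-1.297, -2.859, -0.0]
wrist_force: [-0.2, -0.1, -0.3]
finger_gap: 1.003
finger_force: 0.0
time: 13.78
position: [0.5995, -0.1737, 0.2034]
ee_rot: [-1.975, -2.442, 0.0]
wrist_force: [0.3, 0.4, 0.2]
finger_gap: 0.998
finger_force: 0.0
shift [-0.002  0.033  1.585] rz 0.016 ang 12.08 pos [ 599.5 -173.7  203.4] tilt [-0.05  0.03] q6 -0.67 F [0.3 0.4 0.2] t 13.78
```

View pics/crop3.png

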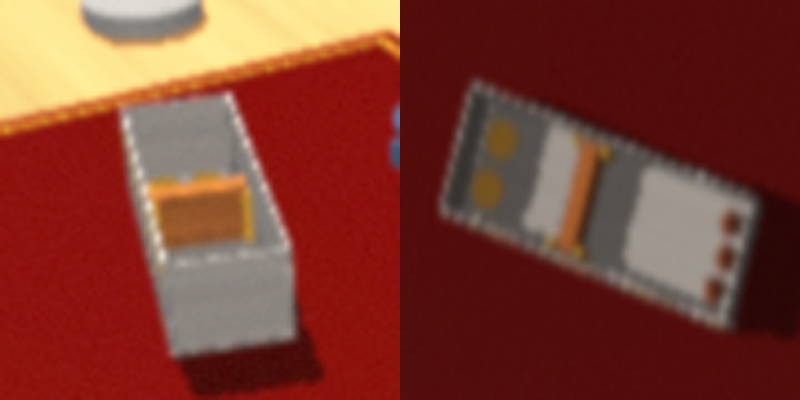

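View pics/s3.png

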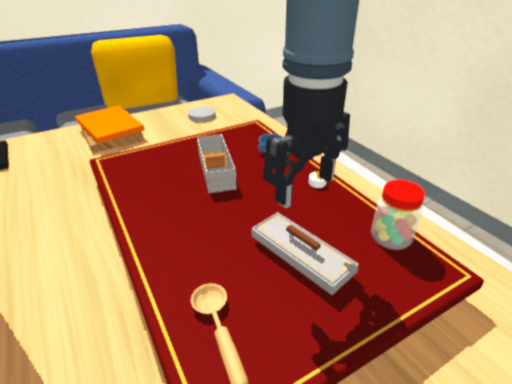

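The divider stands upright in the guides: top view crop (580,195), side view pixel (214,160). The gripper is straddling the tray axis. Descend and grip.

```bash
python3 -m creep '[{"x":0,"y":0.03,"z":0.4,"rx":0,"ry":0,"rz":0},{"x":0,"y":0,"z":0.6,"rx":0,"ry":0,"rz":0},{"x":0,"y":0,"z":0.6,"rx":0,"ry":0,"rz":0},{"x":0,"y":0,"z":0.5,"rx":0,"ry":0,"rz":0},{"x":0,"y":0,"z":0.4,"rx":0,"ry":0,"rz":0},{"x":0,"y":0,"z":0.3,"rx":0,"ry":0,"rz":0},{"x":0,"y":0,"z":0.1,"rx":0,"ry":0,"rz":0},{"x":0,"y":0,"z":0,"rx":0,"ry":0,"rz":0}]'
python3 -c "
from h import *
go(600.8,-173.5,82,12)"
```

```text
time: 14.92
position: [0.6012, -0.1736, 0.088]
ee_rot: [1.976, 2.442, 0.0]
wrist_force: [0.4, 0.4, 1.3]
finger_gap: 0.998
finger_force: 0.0
shift [ 0.006 -0.009  0.15 ] rz 0.006 ang 12.03 pos [ 601.2 -173.6   88. ] tilt [ 0.01 -0.01] q6 -0.67 F [0.4 0.4 1.3] t 14.93
```

```bash
python3 -m creep '[{"x":0,"y":0,"z":0.12,"rx":0,"ry":0,"rz":0},{"x":0,"y":0,"z":0,"rx":0,"ry":0,"rz":0}]'
python3 -m creep '[{"x":0,"y":0,"z":0,"rx":0,"ry":0,"rz":0},{"x":0,"y":0,"z":0,"rx":0,"ry":0,"rz":0},{"x":0,"y":0,"z":0,"rx":0,"ry":0,"rz":0},{"x":0,"y":0,"z":0,"rx":0,"ry":0,"rz":0},{"x":0,"y":0,"z":0,"rx":0,"ry":0,"rz":0}]' 0
```

```text
time: 15.18
position: [0.601, -0.1736, 0.0832]
ee_rot: [1.976, 2.442, 0.0]
wrist_force: [0.4, 1.2, -0.6]
finger_gap: 1.002
finger_force: 0.0
time: 15.8
position: [0.6015, -0.1738, 0.0839]
ee_rot: [1.976, 2.441, 0.001]
wrist_force: [0.6, 0.7, 5.4]
finger_gap: 0.738
finger_force: 68.8
```

```bash
python3 -m creep '[{"x":0,"y":0,"z":-0.1,"rx":0,"ry":0,"rz":0},{"x":0,"y":0,"z":-0.2,"rx":0,"ry":0,"rz":0},{"x":0,"y":0,"z":-0.4,"rx":0,"ry":0,"rz":0},{"x":0,"y":0,"z":-0.6,"rx":0,"ry":0,"rz":0},{"x":0,"y":0,"z":-0.5,"rx":0,"ry":0,"rz":0},{"x":0,"y":0,"z":-0.3,"rx":0,"ry":0,"rz":0},{"x":0,"y":0,"z":-0.1,"rx":0,"ry":0,"rz":0},{"x":0,"y":0,"z":0,"rx":0,"ry":0,"rz":0}]'
python3 - <<'E'
from h import *
go(600.3,152.9,172,-16)
I={'side':snapshot('side')};s=get_state()['position']*1000
SH['held']=SH['tray'];u=s
save('side','s4.png')
fit({n:snapshot(n) for n in('side','top')},'lower_tier',(600.2,152.5,-.28))
E
```

```text
time: 16.8
position: [0.6008, -0.1735, 0.1709]
ee_rot: [-1.976, -2.442, 0.0]
wrist_force: [-0.7, 0.4, -4.3]
finger_gap: 0.734
finger_force: 67.9
shift [ 7.983  1.688 -0.026] rz 5.606 ang 12.03 pos [ 600.8 -173.5  170.9] tilt [-0.02  0.01] q6 -0.67 F [-0.7  0.4 -4.3] t 16.8
lower_tier ('top',) [599.7 153.6] deg -16.07 err 37.5
lower_tier ('side',) [599.1 150.3] deg -16.13 err 13.4
lower_tier ('top', 'side') [599.6 152.5] deg -15.97 err 62.3
```

View pics/s4.png

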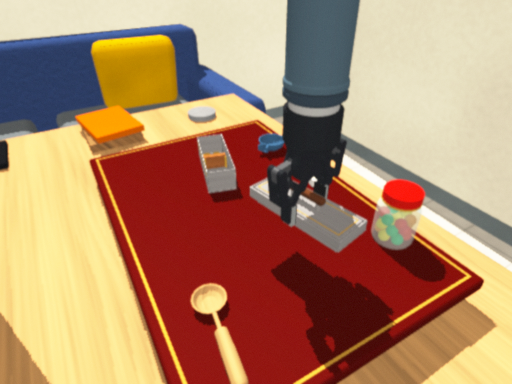

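The tray is held level with the cover nested, at side pixels (250–365, 180–245). The box is at about (599.8, 152.3, -16°). Carry over.

```bash
python3 -m creep '[{"x":0.3,"y":0.06,"z":0,"rx":0,"ry":0,"rz":0},{"x":0.6,"y":0.13,"z":0,"rx":0,"ry":0,"rz":0},{"x":0.8,"y":0.17,"z":0,"rx":0,"ry":0,"rz":0},{"x":0.9,"y":0.19,"z":0,"rx":0,"ry":0,"rz":0},{"x":0.9,"y":0.19,"z":0,"rx":0,"ry":0,"rz":0},{"x":0.9,"y":0.19,"z":0,"rx":0,"ry":0,"rz":0},{"x":0.9,"y":0.19,"z":0,"rx":0,"ry":0,"rz":0},{"x":0.9,"y":0.19,"z":0,"rx":0,"ry":0,"rz":0}]'
python3 -m creep '[{"x":0.8,"y":0.17,"z":0,"rx":0,"ry":0,"rz":0},{"x":0.6,"y":0.13,"z":0,"rx":0,"ry":0,"rz":0},{"x":0.37,"y":0.08,"z":0,"rx":0,"ry":0,"rz":0.6},{"x":0,"y":0,"z":0,"rx":0,"ry":0,"rz":1},{"x":0,"y":0,"z":0,"rx":0,"ry":0,"rz":1},{"x":0,"y":0,"z":0,"rx":0,"ry":0,"rz":1},{"x":0,"y":0,"z":0,"rx":0,"ry":0,"rz":1},{"x":0,"y":0,"z":0,"rx":0,"ry":0,"rz":1}]'
python3 -m creep '[{"x":0,"y":0,"z":0.3,"rx":0,"ry":0,"rz":0},{"x":0,"y":0,"z":0.3,"rx":0,"ry":0,"rz":0},{"x":0,"y":0,"z":0,"rx":0,"ry":0,"rz":0},{"x":0,"y":0,"z":0,"rx":0,"ry":0,"rz":0}]'
python3 - <<'E'
from h import *
go(599.8,152.2,140,-16)
im=snapshot('side');s=get_state()['position']*1000
zt=s[2]-23.9
def crop(n,im,b,f): return cv2.resize(im[b[1]:b[3],b[0]:b[2]],None,fx=f,fy=f,interpolation=cv2.INTER_CUBIC)
b=[175,100,255,200];f=6; c=crop('side',im,b,f)[:,:,::-1].copy()
def dr(pts,z0,p,col):
    cs,sn=np.cos(p[2]),np.sin(p[2])
    P=[(proj('side',np.array([p[0]+cs*x-sn*y,p[1]+sn*x+cs*y,z0+z])/1000)-b[:2]+.5)*f for x,y,z in pts]
    cv2.polylines(c,[np.int32(np.round(P))],True,col,1)
rc=lambda w,l,z:[(-w/2,-l/2,z),(w/2,-l/2,z),(w/2,l/2,z),(-w/2,l/2,z)]
a=np.radians(-16)
dr(rc(64,174,12),zt,(s[0],s[1],a),(0,255,0));dr(rc(64,174,30),zt,(s[0],s[1],a),(0,255,0))
dr(rc(60,170,0),60,(599.8,152.2,a),(255,0,0));dr(rc(60,170,50),60,(599.8,152.2,a),(255,0,0))
cv2.imwrite('pics/ov.png',c)
E
```

```text
time: 18.0
position: [0.5997, 0.083, 0.1712]
ee_rot: [-1.975, -2.443, -0.001]
wrist_force: [1.0, 0.8, -3.9]
finger_gap: 0.737
finger_force: 67.9
time: 19.0
position: [0.5996, 0.1543, 0.1711]
ee_rot: [-2.509, -1.889, 0.0]
wrist_force: [-0.4, 0.0, -3.0]
finger_gap: 0.735
finger_force: 67.9
time: 19.5
position: [0.6007, 0.1524, 0.1469]
ee_rot: [-2.508, -1.892, 0.001]
wrist_force: [0.3, 0.0, -3.3]
finger_gap: 0.736
finger_force: 67.7
shift [-0.01  -0.019  0.172] rz 0.012 ang -15.94 pos [600.7 152.4 146.9] tilt [-0.02 -0.  ] q6 0.35 F [ 0.3  0.  -3.3] t 19.5
```

View pics/ov.png

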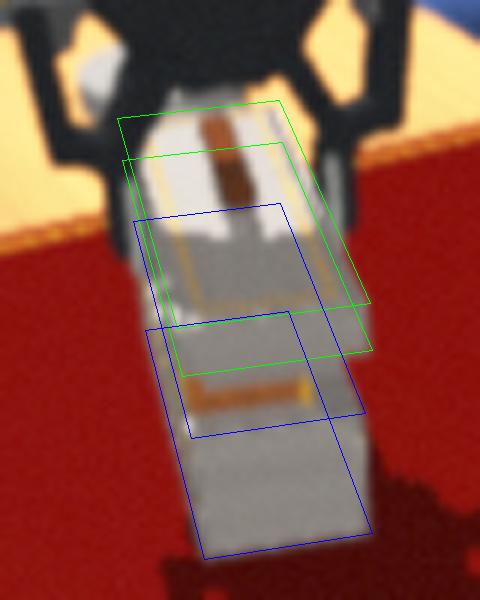

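The overlay shows the tray band's right corner (370,350) and the box matching to about 1–2 mm. I'll use (599.9, 151.7) and lower while watching the force.

```bash
python3 -m creep '[{"x":-0.022,"y":-0.015,"z":0.1,"rx":0,"ry":0,"rz":0},{"x":0,"y":0,"z":0.15,"rx":0,"ry":0,"rz":0},{"x":0,"y":0,"z":0.1,"rx":0,"ry":0,"rz":0},{"x":0,"y":0,"z":0,"rx":0,"ry":0,"rz":0}]'
python3 -m creep '[{"x":0,"y":0,"z":0.06,"rx":0,"ry":0,"rz":0},{"x":0,"y":0,"z":0.06,"rx":0,"ry":0,"rz":0},{"x":0,"y":0,"z":0,"rx":0,"ry":0,"rz":0}]'
```

```text
time: 20.05
position: [0.5995, 0.1516, 0.1325]
ee_rot: [-2.508, -1.891, 0.002]
wrist_force: [-0.5, 0.6, -3.9]
finger_gap: 0.737
finger_force: 67.8
time: 20.42
position: [0.5997, 0.1516, 0.1281]
ee_rot: [-2.508, -1.891, 0.001]
wrist_force: [0.0, -0.0, -2.9]
finger_gap: 0.735
finger_force: 67.8
```

```bash
python3 -c "
from h import *
go(599.9,151.7,122,-16);print(get_state()['wrist_torque'])"
```

```text
shift [0.002 0.004 0.152] rz 0.007 ang -15.96 pos [599.7 151.6 128.1] tilt [-0.02 -0.  ] q6 0.35 F [ 0.  -0.  -2.9] t 20.43
[ 0.03486044 -0.01179009 -0.00805552]
```

The pan is 6 mm into the mouth with no contact. Continuing slowly.

```bash
python3 -m creep '[{"x":0,"y":0,"z":0.04,"rx":0,"ry":0,"rz":0},{"x":0,"y":0,"z":0.04,"rx":0,"ry":0,"rz":0},{"x":0,"y":0,"z":0,"rx":0,"ry":0,"rz":0}]'
python3 -m creep '[{"x":0,"y":0,"z":0.03,"rx":0,"ry":0,"rz":0},{"x":0,"y":0,"z":0,"rx":0,"ry":0,"rz":0}]'
```

```text
time: 20.8
position: [0.5998, 0.1516, 0.1249]
ee_rot: [-2.508, -1.891, 0.0]
wrist_force: [0.2, 0.2, -3.3]
finger_gap: 0.734
finger_force: 67.8
time: 21.05
position: [0.5998, 0.1516, 0.1238]
ee_rot: [-2.508, -1.891, 0.0]
wrist_force: [1.3, 0.7, -4.1]
finger_gap: 0.734
finger_force: 67.8
```

```bash
python3 -m creep '[{"x":0,"y":0,"z":0.02,"rx":0,"ry":0,"rz":0},{"x":0,"y":0,"z":0,"rx":0,"ry":0,"rz":0}]'
python3 -m creep '[{"x":0,"y":0,"z":0.02,"rx":0,"ry":0,"rz":0},{"x":0,"y":0,"z":0,"rx":0,"ry":0,"rz":0}]'
python3 -c "
from h import *
go(599.9,151.7,122,-16);print(get_state()['wrist_torque'])"
```

```text
time: 21.3
position: [0.5998, 0.1516, 0.123]
ee_rot: [-2.508, -1.891, 0.0]
wrist_force: [0.4, 0.4, -3.5]
finger_gap: 0.735
finger_force: 67.8
time: 21.55
position: [0.5998, 0.1516, 0.1223]
ee_rot: [-2.508, -1.891, 0.0]
wrist_force: [0.2, -0.0, -3.5]
finger_gap: 0.734
finger_force: 67.8
shift [0.003 0.001 0.006] rz 0.006 ang -15.97 pos [599.8 151.6 122.3] tilt [-0.01 -0.  ] q6 0.35 F [ 0.2 -0.  -3.5] t 21.55
[-0.0001078   0.01475564 -0.03449009]
```

```bash
python3 -m creep '[{"x":0,"y":0,"z":0.02,"rx":0,"ry":0,"rz":0},{"x":0,"y":0,"z":0,"rx":0,"ry":0,"rz":0}]'
python3 -m creep '[{"x":0,"y":0,"z":0.02,"rx":0,"ry":0,"rz":0},{"x":0,"y":0,"z":0,"rx":0,"ry":0,"rz":0}]'
python3 -c "
from h import *
go(599.9,151.7,122,-16);print(get_state()['wrist_torque'])"
```

```text
time: 21.8
position: [0.5999, 0.1516, 0.1219]
ee_rot: [2.508, 1.891, 0.0]
wrist_force: [-0.7, -0.7, 0.3]
finger_gap: 0.733
finger_force: 68.1
time: 22.05
position: [0.5999, 0.1516, 0.1219]
ee_rot: [2.508, 1.891, 0.001]
wrist_force: [-3.5, -0.4, 5.8]
finger_gap: 0.734
finger_force: 68.9
shift [ 0.001 -0.002 -0.003] rz 0.008 ang -15.96 pos [599.9 151.6 121.9] tilt [ 0.04 -0.  ] q6 0.35 F [-3.5 -0.4  5.8] t 22.05
[-0.09275032  0.592162   -0.03335706]
```

Seated at the predicted height of 121.9 mm with about 9 N of contact. Release and go up.

```bash
python3 -m creep '[{"x":0,"y":0,"z":-0.02,"rx":0,"ry":0,"rz":0},{"x":0,"y":0,"z":0,"rx":0,"ry":0,"rz":0}]'
python3 -m creep '[{"x":0,"y":0,"z":0,"rx":0,"ry":0,"rz":0},{"x":0,"y":0,"z":0,"rx":0,"ry":0,"rz":0},{"x":0,"y":0,"z":0,"rx":0,"ry":0,"rz":0},{"x":0,"y":0,"z":0,"rx":0,"ry":0,"rz":0}]' 1
python3 -m creep '[{"x":0,"y":0,"z":-0.2,"rx":0,"ry":0,"rz":0},{"x":0,"y":0,"z":-0.5,"rx":0,"ry":0,"rz":0},{"x":0,"y":0,"z":-0.8,"rx":0,"ry":0,"rz":0},{"x":0,"y":0,"z":-0.8,"rx":0,"ry":0,"rz":0},{"x":0,"y":0,"z":-0.4,"rx":0,"ry":0,"rz":0},{"x":0,"y":0,"z":0,"rx":0,"ry":0,"rz":0},{"x":0,"y":0,"z":0,"rx":0,"ry":0,"rz":0}]'
python3 - <<'E'
from h import *
go(599.9,151.7,152,-16)
im=snapshot('side');s=get_state()['position']*1000
b=[175,100,255,200];f=6; c=cv2.resize(im[b[1]:b[3],b[0]:b[2]],None,fx=f,fy=f,interpolation=2)[:,:,::-1].copy()
def dr(pts,z0,p,col):
    cs,sn=np.cos(p[2]),np.sin(p[2])
    P=[(proj('side',np.array([p[0]+cs*x-sn*y,p[1]+sn*x+cs*y,z0+z])/1000)-b[:2]+.5)*f for x,y,z in pts]
    cv2.polylines(c,[np.int32(np.round(P))],True,col,1)
rc=lambda w,l,z:[(-w/2,-l/2,z),(w/2,-l/2,z),(w/2,l/2,z),(-w/2,l/2,z)]
a=np.radians(-16);p=(599.9,151.6,a)
dr(rc(64,174,12),98,p,(0,255,0));dr(rc(64,174,30),98,p,(0,255,0));dr(rc(60,170,0),60,p,(255,0,0));dr(rc(12,66,38),112.5,p,(255,0,255))
cv2.imwrite('pics/ov2.png',c)
E
```

```text
time: 22.3
position: [0.6, 0.1516, 0.1219]
ee_rot: [2.508, 1.891, 0.0]
wrist_force: [-2.1, -1.0, 2.4]
finger_gap: 0.737
finger_force: 68.7
time: 22.8
position: [0.5999, 0.1516, 0.1215]
ee_rot: [2.508, 1.891, 0.0]
wrist_force: [1.5, -0.1, -0.3]
finger_gap: 1.0
finger_force: 0.0
time: 23.68
position: [0.5992, 0.1516, 0.2281]
ee_rot: [-2.508, -1.891, 0.003]
wrist_force: [0.1, -0.8, 0.3]
finger_gap: 1.002
finger_force: 0.0
shift [0.01  0.021 1.903] rz 0.006 ang -15.97 pos [599.2 151.6 228.1] tilt [-0.13 -0.01] q6 0.35 F [ 0.1 -0.8  0.3] t 23.68
```

View pics/ov2.png

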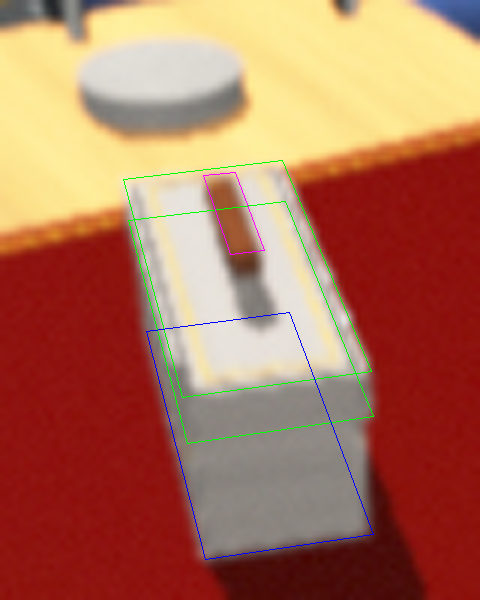

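The tray sits square and flush on the box, with a small even step at the band (y≈440). The handle is within about 1 mm of the TCP axis. Take the handle.

```bash
python3 -m creep '[{"x":0,"y":0.01,"z":0.3,"rx":0,"ry":0,"rz":0},{"x":0,"y":0,"z":0.5,"rx":0,"ry":0,"rz":0},{"x":0,"y":0,"z":0.5,"rx":0,"ry":0,"rz":0},{"x":0,"y":0,"z":0.3,"rx":0,"ry":0,"rz":0},{"x":0,"y":0,"z":0.2,"rx":0,"ry":0,"rz":0},{"x":0,"y":0,"z":0.08,"rx":0,"ry":0,"rz":0},{"x":0,"y":0,"z":0,"rx":0,"ry":0,"rz":0},{"x":0,"y":0,"z":0,"rx":0,"ry":0,"rz":0}]' 0.35
python3 -m creep '[{"x":0,"y":0,"z":0,"rx":0,"ry":0,"rz":0},{"x":0,"y":0,"z":0,"rx":0,"ry":0,"rz":0}]' 0.2
python3 -m creep '[{"x":0,"y":0,"z":0,"rx":0,"ry":0,"rz":0},{"x":0,"y":0,"z":0,"rx":0,"ry":0,"rz":0},{"x":0,"y":0,"z":0,"rx":0,"ry":0,"rz":0},{"x":0,"y":0,"z":0,"rx":0,"ry":0,"rz":0}]' 0
```

```text
time: 24.72
position: [0.6007, 0.1515, 0.155]
ee_rot: [2.508, 1.891, 0.002]
wrist_force: [0.2, -0.1, -0.3]
finger_gap: 0.351
finger_force: 0.0
time: 24.98
position: [0.6004, 0.1515, 0.1546]
ee_rot: [2.508, 1.891, 0.001]
wrist_force: [0.7, 0.3, -0.2]
finger_gap: 0.202
finger_force: 0.0
time: 25.48
position: [0.6005, 0.1515, 0.1548]
ee_rot: [2.508, 1.891, 0.001]
wrist_force: [-0.6, -0.8, 4.6]
finger_gap: 0.119
finger_force: 59.5
```

```bash
python3 -m creep '[{"x":0,"y":0,"z":-0.05,"rx":0,"ry":0,"rz":0},{"x":0,"y":0,"z":-0.1,"rx":0,"ry":0,"rz":0},{"x":0,"y":0,"z":-0.15,"rx":0,"ry":0,"rz":0},{"x":0,"y":0,"z":-0.2,"rx":0,"ry":0,"rz":0},{"x":0,"y":0,"z":-0.3,"rx":0,"ry":0,"rz":0},{"x":0,"y":0,"z":-0.4,"rx":0,"ry":0,"rz":0},{"x":0,"y":0,"z":-0.4,"rx":0,"ry":0,"rz":0},{"x":0,"y":0,"z":-0.4,"rx":0,"ry":0,"rz":0}]'
python3 -m creep '[{"x":0,"y":0,"z":-0.3,"rx":0,"ry":0,"rz":0},{"x":0,"y":0,"z":-0.15,"rx":0,"ry":0,"rz":0},{"x":0,"y":0,"z":-0.05,"rx":0,"ry":0,"rz":0},{"x":0,"y":0,"z":0,"rx":0,"ry":0,"rz":0},{"x":0,"y":0,"z":0,"rx":0,"ry":0,"rz":0},{"x":0,"y":0,"z":0,"rx":0,"ry":0,"rz":0},{"x":0,"y":0,"z":0,"rx":0,"ry":0,"rz":0}]'
python3 -c "
from h import *
go(600.5,151.5,254.8,-16);im=snapshot('side')
c=cv2.resize(im[60:210,150:350],(800,600),interpolation=2);cv2.imwrite('pics/end.png',c[:,:,::-1])"
```

```text
time: 26.48
position: [0.6004, 0.1515, 0.2359]
ee_rot: [2.508, 1.891, 0.001]
wrist_force: [-0.1, 0.4, -0.7]
finger_gap: 0.121
finger_force: 58.8
time: 27.35
position: [0.6002, 0.1515, 0.2541]
ee_rot: [-2.508, -1.891, 0.001]
wrist_force: [-0.0, 0.1, -1.2]
finger_gap: 0.125
finger_force: 58.8
shift [ 0.002  0.008 -0.018] rz 0.006 ang -15.97 pos [600.2 151.5 254.1] tilt [-0.02 -0.  ] q6 0.35 F [-0.   0.1 -1.2] t 27.35
```

View pics/end.png

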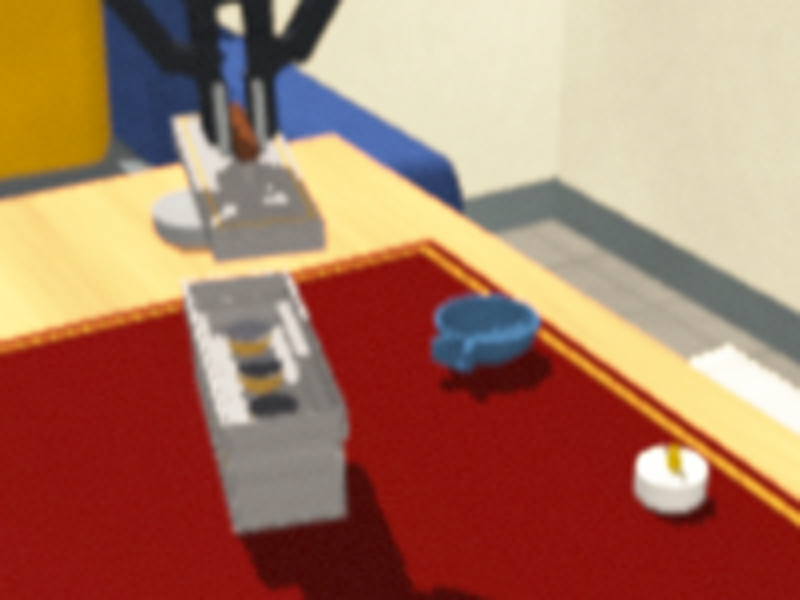

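The cover is held level about 10 cm up, around (250,200). The tray is still seated square on the box, around (270,400). Handing in.

```bash
python3 -c "
from station import *
print(close_job())"
```

```text
the job is handed in; nothing more can be done
None
```

I handed the job in after about 27 s of robot time: the divider stands in its slot, the tray is seated square on the lower tier, and the cover is held level by its handle about 10 cm above; the lower tier may have shifted about 1 mm, which is within measurement error.

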